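# Set the red brush back on the spray stand

### The job

In the spray booth, pick up the red-topped wooden brush back from the paper and set it, red side up, on the empty spray stand: lying flat, lengthwise along the narrow top bar and centred on it, so that its rim overhangs and can be sprayed. Let it rest there on its own, and leave the amber brush back and the black one on the other stand where they are.

Things in the scene. Friction and masses are not known exactly. Their poses are not given: they have to be found in the camera images.
- red_back_mid (a point): red-lacquered brush back, a rigid wooden block with rounded ends (seen from above a stadium shape), 110 mm long, 44 mm wide, 24 mm high, 0.07 to 0.12 kg, upright straight long sides, bare wood below and red above, lying flat on the bench paper (height 0). The point is at the centre of its body, half-way up (12 mm above its flat underside). Its y axis runs along the 110 mm length, x across the 44 mm width, z up
- stand_seat (a point): empty spray stand, fixed to the bench: a dark base plate 80 x 100 mm held by blue tape, two thin posts and a flat aluminium top bar 84 mm long, 34 mm wide and 8 mm thick, with nothing on it. The point is the centre of the bar's upper face, 90 mm above the bench. Its y axis runs along the bar's length, x across its width, z up
- amber_back_mid (a point): amber-lacquered brush back of the same shape and size, lying loose on the bench paper; a bystander. The point is at the centre of its body, half-way up (12 mm above its flat underside). Its y axis runs along the 110 mm length, x across the 44 mm width, z up
- black_back_mid (a point): black-lacquered brush back of the same shape and size, lying loose on the bar of a second, identical stand; a bystander. The point is at the centre of its body, half-way up (12 mm above its flat underside). Its y axis runs along the 110 mm length, x across the 44 mm width, z up
There are look-alikes about, which are no part of the job. Leave any blue or turquoise look-alike of the part that bears red_back_mid alone. What is shaped like the part that bears stand_seat but pink or yellow is not meant.

How it is judged:
By the outcome, as a careful person would: the job done as asked, in the order asked, and still so for the second after the job is handed in, with the robot touching nothing.
It also fails if it takes over 37 s, if anything falls off the work surface, if the arm or the gripper's body presses on something with over 40 N, if the wrist force passes 120 N, or if a joint passes its speed limit or range.

### The arm

A 6-joint arm with a two-finger parallel gripper is mounted at the origin on the work surface. World frame = base frame: x ahead of the robot, y to its left, z up, the work surface at z = 0. Lengths are in m, angles in rad, forces in N, time in s.
With the tool pointing down it reaches from about 0.225 to 0.875 m from the base axis. Payload 3.4 kg.
Tool frame: the origin (TCP) lies at the very end of the fingers, on their centre line; the grasp point (between the pads) lies 19 mm behind it (grip_depth is the distance from the TCP to the grasp point, in m); x points along the fingers, z is the direction in which the jaws open and shut, and the axes are right-handed (so a half turn about x gives the same grasp; the last joint's range is limited). The gripper opens to 85 mm and grips with 20 to 120 N. Pads are 22 mm wide; open, the fingers measure 114 mm over their backs; the gripper's body (76 mm by 85 mm) begins 54 mm behind the grasp point. The pads swing forward as they close: fully open they stand 13 mm farther back than shut.
Start: joints at [1.154, 0.276, 1.505, -0, 1.361, -0.121], TCP at [0.168, 0.55, 0.231] pointing down, gripper open.
Joint ranges: [-2.89, 2.89], [-0.75, 2.08], [0.22, 2.7], [-1.18, 4.32], [0.11, 2.71], [-2.7, 2.7]. Speed limits (rad/s): [2.57, 2.57, 3.14, 3.14, 3.14, 3.14].

### API

Orientations are given as a unit quaternion [w, x, y, z].
In Python, from rig import get_state, get_image, sign_off, grip_depth gives the robot as it stands. The module is installed in compiled form; this text tells all that it offers.
- The arm moves only by the tool arm_command, never from a script. Its argument "series" is a list of rows, each an object with "dp": the shift along the tool's x, y, z scaled (see below), a list of three; "angular": the turn, a rotation vector about the tool's x, y, z scaled (see below), a list of three; "gripper": the finger opening in mm, from 0 to 85.4. A call has exactly 8 rows; each row shifts and turns the pose as measured when the row begins, along the tool's axes as they then stand; what a row does not reach is not made up. The controller multiplies each number of a shift by 0.12 m and each number of a turn by 90 degrees. A row lasts 1/8 s, in which the tool goes at most 62.5 mm and 10.7 degrees, less where a joint would pass 70% of its speed; a pose out of reach is approached as far as the arm can. A call with a number of a shift or a turn outside -1 to 1 is refused whole. A call with a gripper value outside its range is refused whole. The fingers move at their own pace and stop on an object; "grip_force" is the grip in N (left out, the last holds). Time passes only in rows, so rows that do not move let the fingers close, or fill a call up. It gives the time, the measured TCP pose, the force and the opening at its end, in the units of the state.
- get_state(): the state, without advancing time (a new reading comes with each control period).
- get_image(name): name is "side" or "top"; returns a dict with "image" (400x640x3 uint8, blue, green, red), "depth" (400x640 float32, m along the optical axis (not along the pixel's ray), 0 where there is no reading), "mtx" (3x3 intrinsics, pixels), "view" (4x4, takes a point from world to camera coordinates). Camera axes: x right, y up, looking along -z (the intrinsics and any distortion apply to the point x, -y, -z); pixel columns grow to the right and rows downward; lengths in m; the calibration is good to about 2 mm. A picture is of the moment at which its call begins.
- sign_off(): hands the job in, once; it reports no verdict.
The state is a dict: "clock": time; "qpos": joint angles; "qd": joint speeds; "effort": joint torques, N m; "position": TCP position; "ee_rot": TCP orientation; "contact_force": force on the tool from outside, world axes, zero at the start; "moment": the same for the moment, N m; "width": finger opening in m.
Only numpy, scipy, OpenCV 4.12 (cv2) and the standard library are available. Lean on these libraries where they do the work, as an engineer would, in place of code of your own. Each camera call takes 0.05 s, during which the arm holds its last target. There are 200 camera calls.

## Working session

There is one attempt and no reset: what is moved stays moved. The work goes in short steps, Python scripts to look and compute and a tool call to move; the robot and the scene stay as the last step left them, time stands still between calls to the robot, and variables do not carry over. Pictures are saved under pics/ and viewed, about 8 in all and at most 12, crops included, and the job is handed in when it is done.

Besides the shell and the picture viewer there is one more tool, called as a command line: name --argument value ..., lists and objects as JSON in quotes. arm_command: Moves the arm, as the interface text tells. Its arguments: {"type":"object","properties":{"series":{"type":"array","items":{"type":"object","properties":{"dp":{"type":"array","items":{"type":"number"}},"angular":{"type":"array","items":{"type":"number"}},"gripper":{"type":"number"}}}},"grip_force":{"type":"number"}},"required":["series"]}

```bash
mkdir -p pics
cat > h.py <<'E'
import numpy as np, cv2
from rig import *
def cast(d,uv,z):
    "pixels -> world points on plane height z"
    uv=np.atleast_2d(np.asarray(uv,float)); R=d['view'][:3,:3]; t=d['view'][:3,3]; c=-R.T@t
    K=d['mtx']; r=np.c_[(uv[:,0]-K[0,2])/K[0,0],-(uv[:,1]-K[1,2])/K[1,1],-np.ones(len(uv))]@R
    return c+r*((z-c[2])/r[:,2])[:,None]
def pts(d,m):
    "world points from depth in mask"
    v,u=np.nonzero(m&(d['depth']>0)); K=d['mtx']; z=d['depth'][v,u]
    p=np.c_[(u-K[0,2])/K[0,0]*z,-(v-K[1,2])/K[1,1]*z,-z]
    return (p-d['view'][:3,3])@d['view'][:3,:3]
E
python3 - <<'E'
from h import *
for n in('top','side'):
    d=get_image(n); cv2.imwrite(f'pics/{n}0.png',d['image']); np.savez(f'{n}0.npz',**d)
    print(n,d['mtx'].round(1).tolist(),(-d['view'][:3,:3].T@d['view'][:3,3]).round(3))
s=get_state();print(s)
from scipy.spatial.transform import Rotation as R
print(R.from_quat(np.roll(s['ee_rot'],-1)).as_matrix().round(3))
E
```

```text
top [[479.0, 0.0, 319.3], [0.0, 479.0, 200.4], [0.0, 0.0, 1.0]] [ 0.395 -0.021  1.441]
side [[429.7, 0.0, 319.8], [0.0, 429.7, 194.5], [0.0, 0.0, 1.0]] [ 0.204 -0.82   0.606]
{'clock': 0.1, 'qpos': array([ 1.15399763e+00,  2.76523122e-01,  1.50598210e+00,  8.99976601e-06,
        1.36068224e+00, -1.21003796e-01]), 'qd': array([ 4.10874287e-04, -3.02932692e-03, -4.42282028e-03, -8.61234070e-05,
       -6.66948400e-04,  6.35747146e-04]), 'effort': array([ 1.70388375e-03, -4.17691076e+01, -2.46406031e+01, -1.90054521e-05,
        5.67808107e-03,  1.58191779e-05]), 'position': array([0.16743258, 0.54961073, 0.23054086]), 'ee_rot': array([ 0.56772936, -0.42113719,  0.56871303,  0.4205857 ]), 'contact_force': array([0.90866986, 0.09911964, 0.09115526]), 'moment': array([-0.02423819,  0.01573083,  0.04921083]), 'width': 0.08512721992611644}
[[-0.001 -0.957  0.292]
 [-0.001  0.292  0.957]
 [-1.     0.    -0.002]]
```

View pics/top0.png

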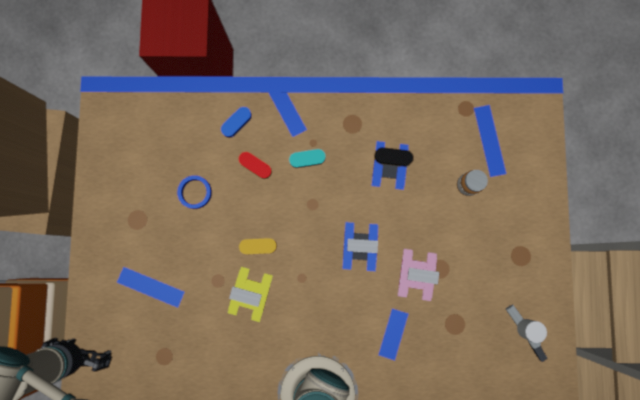

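View pics/side0.png

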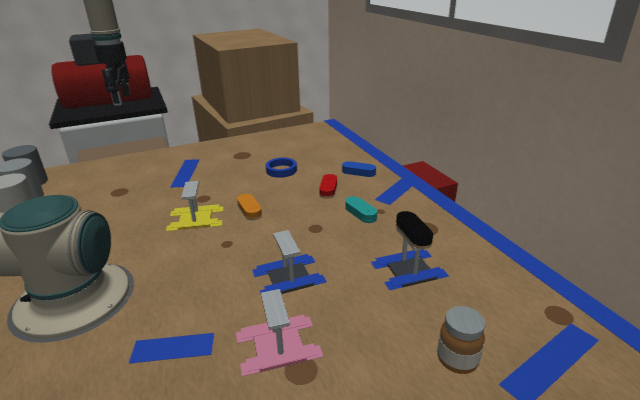

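The top view shows red at (255,165), turquoise at (307,158), amber at (257,246), and black on its stand at (393,157). The empty blue-taped stand is at (361,246). The yellow (248,296) and pink (422,275) stands are decoys.

```bash
cat >> h.py <<'E'
def fit(d,m,z):
    "largest blob -> centre, long-axis angle (world, rad), lengths on plane z"
    c=max(cv2.findContours(m.astype('uint8'),cv2.RETR_EXTERNAL,cv2.CHAIN_APPROX_NONE)[0],key=cv2.contourArea)
    p=cast(d,c[:,0],z)[:,:2]
    (x,y),(w,h),a=cv2.minAreaRect((p*1000).astype('float32'))
    if w>h:w,h,a=h,w,a-90
    return np.array([x,y])/1000,(a+90)%180,(w,h)
def box(m,u0,v0,u1,v1):
    o=np.zeros_like(m);o[v0:v1,u0:u1]=m[v0:v1,u0:u1];return o
def redmask(d):
    h=cv2.cvtColor(d['image'],cv2.COLOR_BGR2HSV);return ((h[...,0]<6)|(h[...,0]>172))&(h[...,1]>150)&(h[...,2]>60)
def graymask(d):
    h=cv2.cvtColor(d['image'],cv2.COLOR_BGR2HSV);return (h[...,1]<50)&(h[...,2]>115)
E
python3 - <<'E'
from h import *
d=dict(np.load('top0.npz'));s=dict(np.load('side0.npz'))
for n,dd,m,z in (('red top',d,box(redmask(d),230,140,285,190),.024),('red side',s,box(redmask(s),310,165,345,200),.024),
  ('seat top',d,box(graymask(d),335,225,390,270),.09),('seat side',s,box(graymask(s),265,225,305,258),.09)):
    print(n,m.sum(),fit(dd,m,z)); p=pts(dd,m);print('  depth pts',np.median(p,0).round(4),np.percentile(p[:,2],[5,95]).round(3))
cv2.imwrite('pics/m.png',cv2.resize(np.hstack([d['image'][130:280,220:420]]),None,fx=4,fy=4,interpolation=0))
E
```

```text
red top 481 (array([0.66542682, 0.19239864]), 56.58385467529297, (43.582881927490234, 110.03301239013672))
  depth pts [0.6649 0.1932 0.0251] [0.02 0.03]
red side 321 (array([0.65915424, 0.18103152]), 57.57807159423828, (47.05766677856445, 132.31631469726562))
  depth pts [0.6593 0.18   0.0228] [0.011 0.025]
seat top 459 (array([ 0.41634454, -0.12679433]), 86.40470123291016, (52.88373565673828, 84.2492904663086))
  depth pts [ 0.4235 -0.1255  0.0903] [-0.001  0.096]
seat side 398 (array([ 0.42359323, -0.1248373 ]), 86.78646850585938, (34.625885009765625, 84.08251190185547))
  depth pts [ 0.4237 -0.1251  0.0896] [0.088 0.091]
```

View pics/m.png

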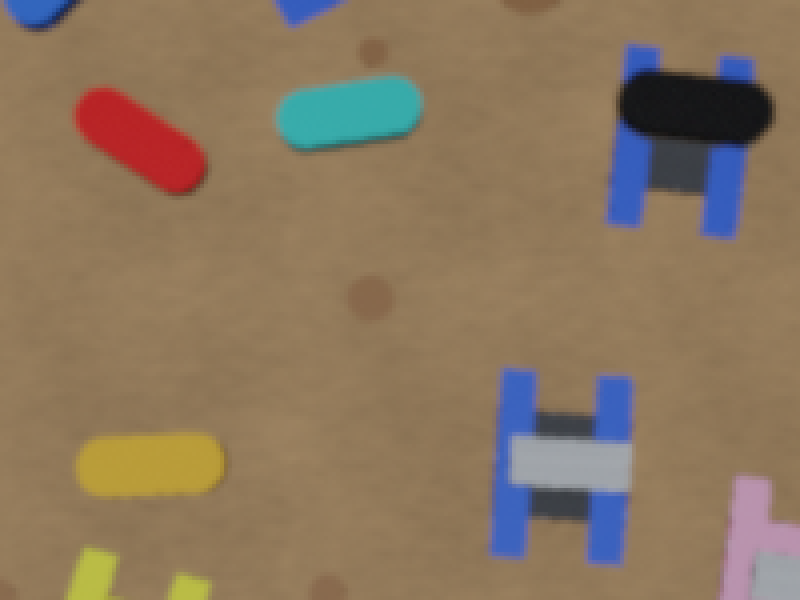

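Red is at (0.665, 0.193) with its long axis at 56.6° and a 44x110 fit, which matches. The seat is at (0.4237, -0.125) with its axis at 86.6° and an 84x34 fit at z=0.09, which also matches. I'll turn the tool first so the jaws go across red (jaw yaw -33.4°).

arm_command --series '[{"dp": [0, 0, 0], "angular": [0.118, 0, 0], "gripper": 85}, {"dp": [0, 0, 0], "angular": [0.118, 0, 0], "gripper": 85}, {"dp": [0, 0, 0], "angular": [0.118, 0, 0], "gripper": 85}, {"dp": [0, 0, 0], "angular": [0.118, 0, 0], "gripper": 85}, {"dp": [0, 0, 0], "angular": [0.118, 0, 0], "gripper": 85}, {"dp": [0, 0, 0], "angular": [0.118, 0, 0], "gripper": 85}, {"dp": [0, 0, 0], "angular": [0.118, 0, 0], "gripper": 85}, {"dp": [0, 0, 0], "angular": [0.118, 0, 0], "gripper": 85}]'

```text
clock: 1.1
position: [0.1663, 0.547, 0.226]
ee_rot: [0.701, 0.077, 0.704, -0.085]
contact_force: [1.3, -0.5, -0.9]
width: 0.0852
```

```bash
cat >> h.py <<'E'
from scipy.spatial.transform import Rotation as Ro
def togo(x,y,z,yaw):
    "remaining move in tool axes/units; yaw = jaw (tool z) heading in deg"
    s=get_state();R=Ro.from_quat(np.roll(s['ee_rot'],-1));c,n=np.cos(np.radians(yaw)),np.sin(np.radians(yaw))
    T=Ro.from_matrix(np.c_[[0,0,-1.],np.cross([c,n,0],[0,0,-1.]),[c,n,0]])
    print('t',round(s['clock'],2),'pos',s['position'].round(4),'yaw',np.degrees(np.arctan2(*R.as_matrix()[[1,0],2])).round(2),'w',round(s['width'],4),'F',s['contact_force'].round(1),'q',s['qpos'].round(2))
    print('dp units',(R.inv().apply(np.array([x,y,z])-s['position'])/.12).round(3),'ang units',((R.inv()*T).as_rotvec()/(np.pi/2)).round(4))
    print('dp in target tool axes',(T.inv().apply(np.array([x,y,z])-s['position'])/.12).round(3))
E
python3 -c "
from h import *
togo(.665,.193,.12,-33.4)"
```

```text
t 1.1 pos [0.1663 0.547  0.226 ] yaw -13.12 w 0.0852 F [ 1.3 -0.5 -0.9] q [1.15 0.28 1.51 0.   1.36 1.38]
dp units [ 0.895 -1.92   4.719] ang units [ 2.253e-01 -1.000e-04  7.200e-03]
dp in target tool axes [ 0.884 -0.175  5.094]
```

arm_command --series '[{"dp": [0, 0, 0.3], "angular": [0.115, 0, 0], "gripper": 85}, {"dp": [0, -0.05, 0.3], "angular": [0.112, 0, 0], "gripper": 85}, {"dp": [0, -0.017, 0.5], "angular": [0, 0, 0], "gripper": 85}, {"dp": [0, -0.017, 0.5], "angular": [0, 0, 0], "gripper": 85}, {"dp": [0, -0.017, 0.5], "angular": [0, 0, 0], "gripper": 85}, {"dp": [0, -0.017, 0.5], "angular": [0, 0, 0], "gripper": 85}, {"dp": [0, -0.017, 0.5], "angular": [0, 0, 0], "gripper": 85}, {"dp": [0, -0.017, 0.5], "angular": [0, 0, 0], "gripper": 85}]'

```text
clock: 2.1
position: [0.5289, 0.302, 0.2225]
ee_rot: [0.675, 0.201, 0.679, -0.211]
contact_force: [0.5, 0.3, -0.2]
width: 0.0849
```

```bash
python3 -c "
from h import *
togo(.665,.193,.12,-33.4)"
```

```text
t 2.1 pos [0.5289 0.302  0.2225] yaw -33.8 w 0.0849 F [ 0.5  0.3 -0.2] q [ 0.41  0.34  1.43 -0.01  1.38  1.  ]
dp units [ 0.854 -0.111  1.449] ang units [-0.0045 -0.0008  0.0097]
dp in target tool axes [ 0.854 -0.134  1.447]
```

arm_command --series '[{"dp": [0.0, -0.04, 0.4], "angular": [-0.004, 0, 0.01], "gripper": 85}, {"dp": [0.1, -0.04, 0.4], "angular": [0, 0, 0], "gripper": 85}, {"dp": [0.15, -0.03, 0.4], "angular": [0, 0, 0], "gripper": 85}, {"dp": [0.2, 0, 0.25], "angular": [0, 0, 0], "gripper": 85}, {"dp": [0.2, 0, 0], "angular": [0, 0, 0], "gripper": 85}, {"dp": [0.2, 0, 0], "angular": [0, 0, 0], "gripper": 85}, {"dp": [0, 0, 0], "angular": [0, 0, 0], "gripper": 85}, {"dp": [0, 0, 0], "angular": [0, 0, 0], "gripper": 85}]'

```text
clock: 3.1
position: [0.6742, 0.1853, 0.113]
ee_rot: [0.675, 0.206, 0.678, -0.206]
contact_force: [-0.2, -0.3, 0.3]
width: 0.0848
```

```bash
python3 -c "
from h import *
togo(.665,.193,.003,-33.4)
d=get_image('side');cv2.imwrite('pics/s1.png',cv2.resize(d['image'][80:230,230:430],None,fx=4,fy=4))"
```

```text
t 3.1 pos [0.6742 0.1853 0.113 ] yaw -33.89 w 0.0848 F [-0.2 -0.3  0.3] q [0.17 0.54 1.38 0.   1.23 0.76]
dp units [ 0.917  0.013 -0.096] ang units [-0.0055 -0.0026  0.0014]
dp in target tool axes [ 0.917  0.011 -0.099]
```

View pics/s1.png

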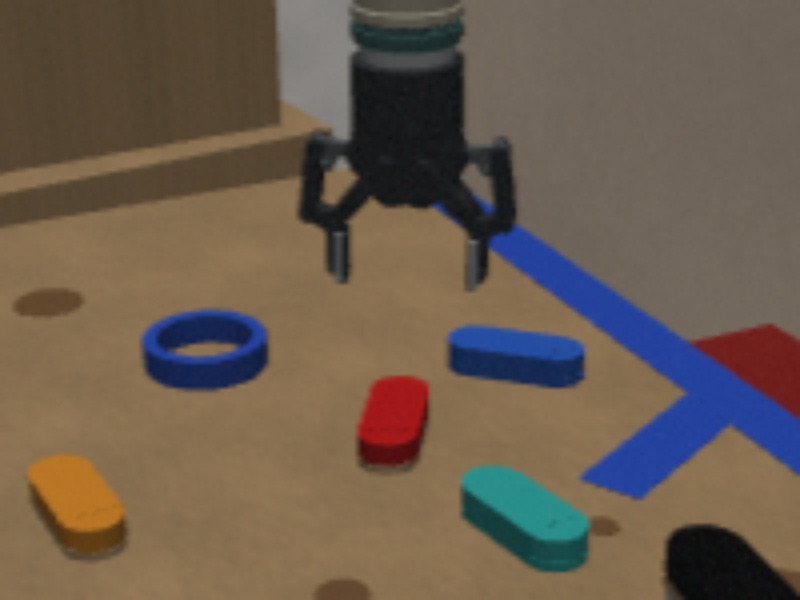

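The open jaws are above red (crop (395,420)) and aligned across it, with clear space on both sides. I'll centre and descend.

arm_command --series '[{"dp": [0.05, 0.01, -0.1], "angular": [-0.0055, -0.0026, 0.0014], "gripper": 85}, {"dp": [0.15, 0, 0], "angular": [0, 0, 0], "gripper": 85}, {"dp": [0.15, 0, 0], "angular": [0, 0, 0], "gripper": 85}, {"dp": [0.15, 0, 0], "angular": [0, 0, 0], "gripper": 85}, {"dp": [0.12, 0, 0], "angular": [0, 0, 0], "gripper": 85}, {"dp": [0.06, 0, 0], "angular": [0, 0, 0], "gripper": 85}, {"dp": [0, 0, 0], "angular": [0, 0, 0], "gripper": 85}, {"dp": [0, 0, 0], "angular": [0, 0, 0], "gripper": 85}]'

```text
clock: 4.15
position: [0.6641, 0.1955, 0.0292]
ee_rot: [0.679, 0.203, 0.676, -0.201]
contact_force: [0.1, 0.8, -0.3]
width: 0.0849
```

```bash
python3 -c "
from h import *
togo(.665,.193,.003,-33.4)"
```

```text
t 4.15 pos [0.6641 0.1955 0.0292] yaw -33.2 w 0.0849 F [ 0.1  0.8 -0.3] q [ 0.19  0.6   1.5  -0.    1.04  0.77]
dp units [ 0.218 -0.014  0.017] ang units [ 0.0022  0.0023 -0.002 ]
dp in target tool axes [ 0.218 -0.013  0.018]
```

arm_command --series '[{"dp": [0.08, -0.013, 0.018], "angular": [0.002, 0.002, -0.002], "gripper": 85}, {"dp": [0.08, 0, 0], "angular": [0, 0, 0], "gripper": 85}, {"dp": [0.03, 0, 0], "angular": [0, 0, 0], "gripper": 85}, {"dp": [-0.003, 0, 0], "angular": [0, 0, 0], "gripper": 60}, {"dp": [-0.003, 0, 0], "angular": [0, 0, 0], "gripper": 50}, {"dp": [-0.004, 0, 0], "angular": [0, 0, 0], "gripper": 30}, {"dp": [-0.004, 0, 0], "angular": [0, 0, 0], "gripper": 30}, {"dp": [-0.004, 0, 0], "angular": [0, 0, 0], "gripper": 30}]' --grip_force 45

```text
clock: 5.15
position: [0.6663, 0.1929, 0.0088]
ee_rot: [0.678, 0.204, 0.676, -0.203]
contact_force: [-0.0, -0.2, -1.2]
width: 0.043
```

```bash
python3 -c "
from h import *
togo(.665,.193,.003,-33.4)"
```

```text
t 5.15 pos [0.6663 0.1929 0.0088] yaw -33.4 w 0.043 F [-0.  -0.2 -1.2] q [ 0.18  0.62  1.52 -0.    1.    0.76]
dp units [ 0.048 -0.006 -0.01 ] ang units [ 0.      0.0016 -0.0012]
dp in target tool axes [ 0.048 -0.005 -0.01 ]
```

It's gripped at 43 mm, but about 6 mm higher than I want. I'll reopen, go lower and regrip.

arm_command --series '[{"dp": [0, 0, 0], "angular": [0, 0, 0], "gripper": 60}, {"dp": [0.02, 0, 0], "angular": [0, 0, 0], "gripper": 60}, {"dp": [0.03, 0, 0], "angular": [0, 0.0016, -0.001], "gripper": 60}, {"dp": [0, 0, 0], "angular": [0, 0, 0], "gripper": 30}, {"dp": [0, 0, 0], "angular": [0, 0, 0], "gripper": 30}, {"dp": [0, 0, 0], "angular": [0, 0, 0], "gripper": 30}, {"dp": [0, 0, 0], "angular": [0, 0, 0], "gripper": 30}, {"dp": [0, 0, 0], "angular": [0, 0, 0], "gripper": 30}]'

```text
clock: 6.15
position: [0.6667, 0.193, 0.0027]
ee_rot: [0.677, 0.203, 0.677, -0.203]
contact_force: [-0.2, -0.3, 0.4]
width: 0.0431
```

```bash
python3 -c "
from h import *
togo(.665,.193,.2,-33.4)"
```

```text
t 6.15 pos [0.6667 0.193  0.0027] yaw -33.4 w 0.0431 F [-0.2 -0.3  0.4] q [0.18 0.63 1.52 0.   1.   0.76]
dp units [-1.644 -0.006 -0.011] ang units [ 0.      0.0002 -0.0004]
dp in target tool axes [-1.644 -0.007 -0.012]
```

arm_command --series '[{"dp": [-0.1, 0, 0], "angular": [0, 0, 0], "gripper": 30}, {"dp": [-0.2, 0, 0], "angular": [0, 0, 0], "gripper": 30}, {"dp": [-0.3, 0, 0], "angular": [0, 0, 0], "gripper": 30}, {"dp": [-0.35, 0, 0], "angular": [0, 0, 0], "gripper": 30}, {"dp": [-0.35, 0, 0], "angular": [0, 0, 0], "gripper": 30}, {"dp": [-0.3, 0, 0], "angular": [0, 0, 0], "gripper": 30}, {"dp": [-0.2, 0, 0], "angular": [0, 0, 0], "gripper": 30}, {"dp": [0, 0, 0], "angular": [0, 0, 0], "gripper": 30}]'

```text
clock: 7.15
position: [0.6656, 0.1927, 0.229]
ee_rot: [0.677, 0.203, 0.677, -0.203]
contact_force: [-0.6, -0.5, -1.4]
width: 0.043
```

```bash
python3 -c "
from h import *
togo(.4237,-.125,.22,-3.4)"
```

```text
t 7.15 pos [0.6656 0.1927 0.229 ] yaw -33.4 w 0.043 F [-0.6 -0.5 -1.4] q [0.18 0.46 1.23 0.   1.45 0.76]
dp units [ 0.073 -3.32  -0.226] ang units [-3.333e-01  3.000e-04 -3.000e-04]
dp in target tool axes [ 0.075 -2.762 -1.855]
```

arm_command --series '[{"dp": [0, 0, 0], "angular": [-0.085, 0, 0], "gripper": 30}, {"dp": [0, 0, 0], "angular": [-0.085, 0, 0], "gripper": 30}, {"dp": [0, 0, 0], "angular": [-0.085, 0, 0], "gripper": 30}, {"dp": [0, -0.1, -0.06], "angular": [-0.085, 0, 0], "gripper": 30}, {"dp": [0, -0.25, -0.17], "angular": [0, 0, 0], "gripper": 30}, {"dp": [0, -0.35, -0.235], "angular": [0, 0, 0], "gripper": 30}, {"dp": [0, -0.35, -0.235], "angular": [0, 0, 0], "gripper": 30}, {"dp": [0, -0.35, -0.235], "angular": [0, 0, 0], "gripper": 30}]'

```text
clock: 8.15
position: [0.5388, 0.027, 0.2176]
ee_rot: [0.701, 0.008, 0.713, -0.01]
contact_force: [0.5, -0.6, -0.6]
width: 0.0431
```

```bash
python3 -c "
from h import *
togo(.4237,-.125,.2,-3.4)"
```

```text
t 8.15 pos [0.5388 0.027  0.2176] yaw -1.44 w 0.0431 F [ 0.5 -0.6 -0.6] q [-0.08  0.24  1.59 -0.    1.33 -0.05]
dp units [ 0.166 -1.29  -0.924] ang units [ 0.0217 -0.0116  0.0016]
dp in target tool axes [ 0.146 -1.321 -0.882]
```

arm_command --series '[{"dp": [0, -0.33, -0.22], "angular": [0.022, -0.012, 0.002], "gripper": 30}, {"dp": [0, -0.33, -0.22], "angular": [0, 0, 0], "gripper": 30}, {"dp": [0, -0.25, -0.17], "angular": [0, 0, 0], "gripper": 30}, {"dp": [0, -0.15, -0.1], "angular": [0, 0, 0], "gripper": 30}, {"dp": [0, -0.05, -0.03], "angular": [0, 0, 0], "gripper": 30}, {"dp": [0, 0, 0], "angular": [0, 0, 0], "gripper": 30}, {"dp": [0, 0, 0], "angular": [0, 0, 0], "gripper": 30}, {"dp": [0, 0, 0], "angular": [0, 0, 0], "gripper": 30}]'

```text
clock: 9.15
position: [0.4335, -0.1044, 0.2112]
ee_rot: [0.703, 0.024, 0.711, -0.021]
contact_force: [0.1, -0.9, -0.4]
width: 0.043
```

```bash
python3 -c "
from h import *
togo(.4237,-.125,.2,-3.4)"
```

```text
t 9.15 pos [ 0.4335 -0.1044  0.2112] yaw -3.64 w 0.043 F [ 0.1 -0.9 -0.4] q [-0.39  0.1   1.78 -0.    1.27 -0.33]
dp units [ 0.094 -0.177 -0.07 ] ang units [-0.0027 -0.0073 -0.0024]
dp in target tool axes [ 0.093 -0.176 -0.072]
```

arm_command --series '[{"dp": [0, -0.15, -0.06], "angular": [-0.003, -0.007, -0.002], "gripper": 30}, {"dp": [0.1, -0.03, -0.01], "angular": [0, 0, 0], "gripper": 30}, {"dp": [0.15, 0, 0], "angular": [0, 0, 0], "gripper": 30}, {"dp": [0.15, 0, 0], "angular": [0, 0, 0], "gripper": 30}, {"dp": [0.12, 0, 0], "angular": [0, 0, 0], "gripper": 30}, {"dp": [0.06, 0, 0], "angular": [0, 0, 0], "gripper": 30}, {"dp": [0, 0, 0], "angular": [0, 0, 0], "gripper": 30}, {"dp": [0, 0, 0], "angular": [0, 0, 0], "gripper": 30}]'

```text
clock: 10.15
position: [0.4264, -0.1216, 0.1366]
ee_rot: [0.707, 0.021, 0.707, -0.018]
contact_force: [-0.3, -0.4, -1.5]
width: 0.043
```

```bash
python3 -c "
from h import *
togo(.4237,-.125,.12,-3.4)
s=get_state()
d=get_image('side');np.savez('s2.npz',**d);cv2.imwrite('pics/s2.png',cv2.resize(d['image'][150:300,190:390],None,fx=4,fy=4))
m=box(redmask(d),240,150,330,290);zt=s['position'][2]-.0027+.024
print(m.sum(),fit(d,m,zt));p=pts(d,m);print(zt,np.percentile(p,[1,50,99],axis=0).round(4))
t=p[p[:,2]>np.percentile(p[:,2],98)-.006];print(len(t),np.percentile(t,[1,50,99],axis=0).round(4))
"
```

```text
t 10.15 pos [ 0.4264 -0.1216  0.1366] yaw -3.19 w 0.043 F [-0.3 -0.4 -1.5] q [-0.44  0.16  1.92  0.    1.07 -0.39]
dp units [ 0.138 -0.03  -0.02 ] ang units [ 0.0023 -0.0003 -0.003 ]
dp in target tool axes [ 0.138 -0.029 -0.02 ]
701 (array([ 0.42678619, -0.13341537]), 77.27961730957031, (46.32701110839844, 130.92428588867188))
0.15788814464981393 [[ 0.4021 -0.1747  0.1406]
 [ 0.4249 -0.1417  0.1571]
 [ 0.4472 -0.0684  0.1592]]
572 [[ 0.4023 -0.1738  0.1533]
 [ 0.4262 -0.1319  0.1573]
 [ 0.4471 -0.0692  0.1593]]
```

View pics/s2.png

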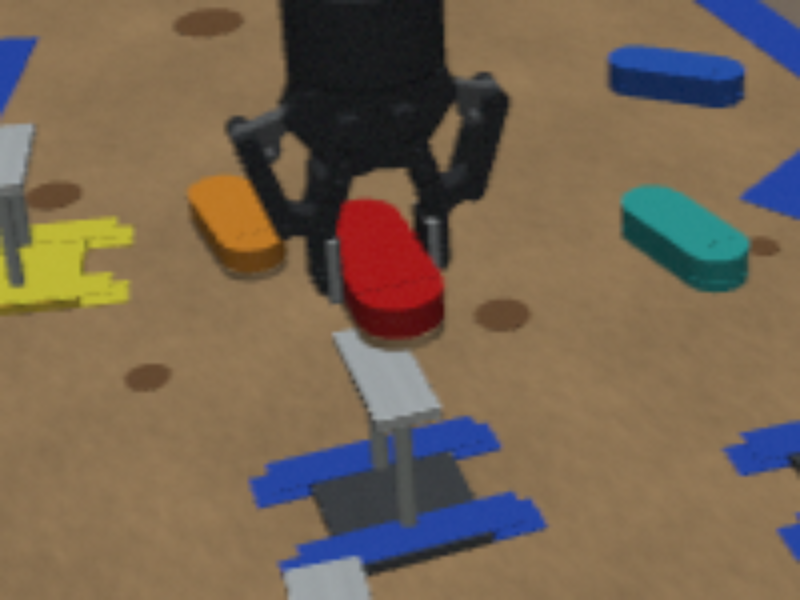

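The side view shows red held level and red side up above the bar, roughly 25 mm (crop) higher. By depth it's centred near (0.425,-0.1215) against the seat at (0.4237,-0.125). I'll correct and lower it.

arm_command --series '[{"dp": [0, -0.028, -0.01], "angular": [0.0023, 0, -0.003], "gripper": 30}, {"dp": [0.06, 0, 0], "angular": [0, 0, 0], "gripper": 30}, {"dp": [0.08, 0, 0], "angular": [0, 0, 0], "gripper": 30}, {"dp": [0.08, 0, 0], "angular": [0, 0, 0], "gripper": 30}, {"dp": [0.06, 0, 0], "angular": [0, 0, 0], "gripper": 30}, {"dp": [0.03, 0, 0], "angular": [0, 0, 0], "gripper": 30}, {"dp": [-0.003, 0, 0], "angular": [0, 0, 0], "gripper": 30}, {"dp": [-0.005, 0, 0], "angular": [0, 0, 0], "gripper": 30}]'

```text
clock: 11.2
position: [0.4252, -0.1255, 0.0983]
ee_rot: [0.707, 0.021, 0.707, -0.021]
contact_force: [-0.5, 0.5, -0.9]
width: 0.0429
```

```bash
python3 -c "
from h import *
togo(.425,-.125,.0932,-3.4)"
```

```text
t 11.2 pos [ 0.4252 -0.1255  0.0983] yaw -3.44 w 0.0429 F [-0.5  0.5 -0.9] q [-0.44  0.2   1.98 -0.    0.96 -0.38]
dp units [ 0.042  0.004 -0.002] ang units [-0.0004  0.0005  0.0004]
dp in target tool axes [ 0.042  0.004 -0.002]
```

arm_command --series '[{"dp": [0.012, 0.004, -0.002], "angular": [0, 0, 0], "gripper": 30}, {"dp": [0.01, 0, 0], "angular": [0, 0, 0], "gripper": 30}, {"dp": [0.008, 0, 0], "angular": [0, 0, 0], "gripper": 30}, {"dp": [0.004, 0, 0], "angular": [0, 0, 0], "gripper": 30}, {"dp": [0, 0, 0], "angular": [0, 0, 0], "gripper": 30}, {"dp": [0, 0, 0], "angular": [0, 0, 0], "gripper": 30}, {"dp": [0, 0, 0], "angular": [0, 0, 0], "gripper": 30}, {"dp": [0, 0, 0], "angular": [0, 0, 0], "gripper": 30}]'

```text
clock: 12.2
position: [0.4256, -0.1252, 0.0947]
ee_rot: [0.708, 0.021, 0.706, -0.022]
contact_force: [-0.1, -0.4, -1.4]
width: 0.0431
```

```bash
python3 -c "
from h import *
togo(.425,-.125,.0927,-3.4)"
```

```text
t 12.2 pos [ 0.4256 -0.1252  0.0947] yaw -3.44 w 0.0431 F [-0.1 -0.4 -1.4] q [-0.44  0.21  1.98 -0.    0.95 -0.38]
dp units [ 0.017  0.001 -0.005] ang units [-0.0004  0.0016  0.0009]
dp in target tool axes [ 0.017  0.001 -0.005]
```

arm_command --series '[{"dp": [0.01, 0.001, -0.005], "angular": [0, 0.0016, 0.001], "gripper": 30}, {"dp": [0.01, 0, 0], "angular": [0, 0, 0], "gripper": 30}, {"dp": [0.006, 0, 0], "angular": [0, 0, 0], "gripper": 30}, {"dp": [0, 0, 0], "angular": [0, 0, 0], "gripper": 30}, {"dp": [0, 0, 0], "angular": [0, 0, 0], "gripper": 30}, {"dp": [0, 0, 0], "angular": [0, 0, 0], "gripper": 30}, {"dp": [0, 0, 0], "angular": [0, 0, 0], "gripper": 30}, {"dp": [0, 0, 0], "angular": [0, 0, 0], "gripper": 30}]'

```text
clock: 13.2
position: [0.4251, -0.1251, 0.0926]
ee_rot: [0.707, 0.021, 0.707, -0.021]
contact_force: [-0.8, 0.4, 1.3]
width: 0.043
```

```bash
python3 -c "
from h import *
togo(.425,-.125,.0927,-3.4)
s=get_state()
d=get_image('side');np.savez('s3.npz',**d);cv2.imwrite('pics/s3.png',cv2.resize(d['image'][180:300,220:360],None,fx=5,fy=5))
m=box(redmask(d),240,150,330,290)
p=pts(d,m);t=p[p[:,2]>np.percentile(p[:,2],98)-.006];print(len(t),np.percentile(t,[1,50,99],axis=0).round(4))
"
```

```text
t 13.2 pos [ 0.4251 -0.1251  0.0926] yaw -3.43 w 0.043 F [-0.8  0.4  1.3] q [-0.44  0.21  1.99  0.    0.95 -0.38]
dp units [-0.     0.001 -0.001] ang units [-0.0004  0.     -0.0001]
dp in target tool axes [-0.     0.001 -0.001]
579 [[ 0.4011 -0.1775  0.1096]
 [ 0.4252 -0.1351  0.1135]
 [ 0.4458 -0.0729  0.1154]]
```

View pics/s3.png

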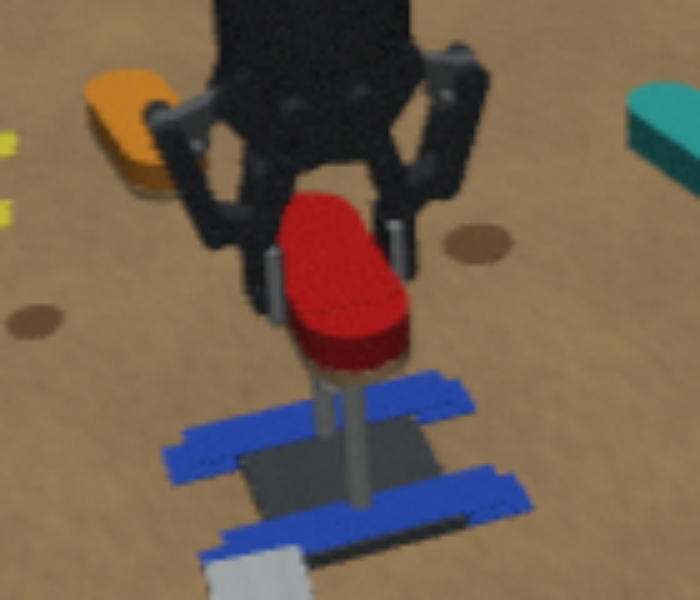

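Red sits on the bar (crop (345,290)). The force sign has flipped, so the bar is taking the weight. Red's top is at z=0.1135 and its centre at (0.4235,-0.1252), matching the seat. I'll release and rise.

arm_command --series '[{"dp": [0, 0, 0], "angular": [0, 0, 0], "gripper": 48}, {"dp": [0, 0, 0], "angular": [0, 0, 0], "gripper": 58}, {"dp": [0, 0, 0], "angular": [0, 0, 0], "gripper": 75}, {"dp": [0, 0, 0], "angular": [0, 0, 0], "gripper": 75}, {"dp": [-0.1, 0, 0], "angular": [0, 0, 0], "gripper": 75}, {"dp": [-0.2, 0, 0], "angular": [0, 0, 0], "gripper": 75}, {"dp": [-0.3, 0, 0], "angular": [0, 0, 0], "gripper": 75}, {"dp": [-0.3, 0, 0], "angular": [0, 0, 0], "gripper": 75}]'

```text
clock: 14.25
position: [0.4236, -0.1244, 0.2032]
ee_rot: [0.705, 0.022, 0.708, -0.02]
contact_force: [1.2, -0.2, 0.2]
width: 0.0749
```

arm_command --series '[{"dp": [-0.4, 0, 0], "angular": [0, 0, 0], "gripper": 75}, {"dp": [0, 0.4, 0], "angular": [0, 0, 0], "gripper": 75}, {"dp": [0, 0.5, 0], "angular": [0, 0, 0], "gripper": 75}, {"dp": [0, 0.5, 0], "angular": [0, 0, 0], "gripper": 75}, {"dp": [0, 0.3, 0], "angular": [0, 0, 0], "gripper": 75}, {"dp": [0, 0, 0], "angular": [0, 0, 0], "gripper": 75}, {"dp": [0, 0, 0], "angular": [0, 0, 0], "gripper": 75}, {"dp": [0, 0, 0], "angular": [0, 0, 0], "gripper": 75}]'

```text
clock: 15.25
position: [0.4401, 0.0818, 0.2633]
ee_rot: [0.712, 0.022, 0.702, -0.023]
contact_force: [-0.1, -0.8, -0.1]
width: 0.0752
```

```bash
python3 -c "
from h import *
togo(.425,-.125,.0927,-3.4)
t=get_image('top');d=get_image('side');cv2.imwrite('pics/f.png',np.vstack([cv2.resize(t['image'][130:280,220:420],None,fx=2,fy=2,),cv2.resize(d['image'][150:300,240:440],None,fx=2,fy=2)]))
print(fit(t,box(redmask(t),330,220,395,270),.114))
m=box(redmask(d),240,150,330,290)
p=pts(d,m);q=p[p[:,2]>np.percentile(p[:,2],98)-.006];print(len(q),np.percentile(q,[1,50,99],axis=0).round(4))
"
```

```text
t 15.25 pos [0.4401 0.0818 0.2633] yaw -3.69 w 0.0752 F [-0.1 -0.8 -0.1] q [ 0.03  0.06  1.7  -0.    1.37  0.1 ]
dp units [ 1.424 -1.726 -0.035] ang units [-0.0032  0.0091  0.0011]
dp in target tool axes [ 1.422 -1.728 -0.024]
(array([ 0.42542899, -0.12483832]), 90.48402914404869, (43.929359436035156, 107.46070861816406))
637 [[ 0.4013 -0.1772  0.1098]
 [ 0.4225 -0.1297  0.1133]
 [ 0.4452 -0.0708  0.1155]]
```

View pics/f.png

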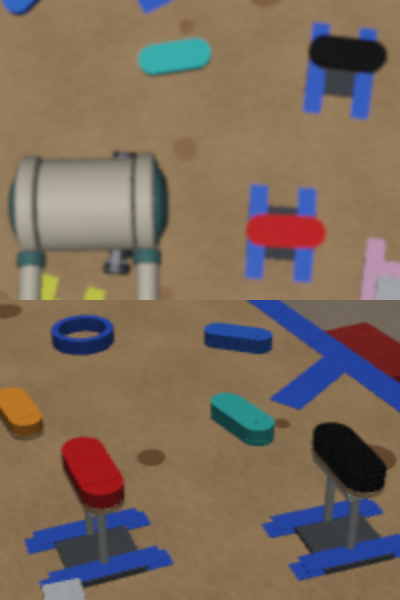

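Both views show red centred on the blue-taped stand, red side up, with the gripper clear. The minAreaRect yaw reads 90.5° against 86.6° for the bar, so I'll check it by moments.

```bash
python3 -c "
from h import *
def pca(d,m,z):
    v,u=np.nonzero(m);p=cast(d,np.c_[u,v],z)[:,:2];w,V=np.linalg.eigh(np.cov(p.T));a=np.degrees(np.arctan2(*V[::-1,1]))%180;return p.mean(0).round(4),a.round(2)
t=get_image('top');d=get_image('side');t0=dict(np.load('top0.npz'));s0=dict(np.load('side0.npz'))
print('red top',pca(t,box(redmask(t),330,220,395,270),.114))
print('red start',pca(t0,box(redmask(t0),230,140,285,190),.024))
print('bar top',pca(t0,box(graymask(t0),335,225,390,257),.09),'bar side',pca(s0,box(graymask(s0),265,225,305,258),.09))
h=lambda q:cv2.cvtColor(q['image'],cv2.COLOR_BGR2HSV)
for q in(t0,t): print('black',pca(q,box(h(q)[...,2]<40,365,140,420,168),.114))
m=box(redmask(d),240,150,330,290);P=pts(d,m);P=P[P[:,2]>.111];w,V=np.linalg.eigh(np.cov(P[:,:2].T));print('red side depth',np.degrees(np.arctan2(*V[::-1,1]))%180,P.mean(0)); A=np.linalg.lstsq(np.c_[P[:,:2],np.ones(len(P))],P[:,2],rcond=None)[0];print('slope',A)
"
```

```text
red top (array([ 0.425 , -0.1249]), np.float64(88.05))
red start (array([0.6659, 0.1924]), np.float64(56.52))
bar top (array([ 0.4282, -0.1258]), np.float64(87.32)) bar side (array([ 0.4235, -0.1263]), np.float64(86.85))
black (array([ 0.6737, -0.2116]), np.float64(85.34))
black (array([ 0.6737, -0.2114]), np.float64(85.28))
red side depth 86.8030323975381 [ 0.42315097 -0.12725485  0.11338697]
slope [ 0.0053627  -0.0018695   0.11087983]
```

Yaw agrees to within about 1°, red is level and centred to about 1 mm, and black hasn't moved. I'll hand it in.

```bash
python3 -c "
from rig import *
print(sign_off())"
```

```text
the job is handed in; nothing more can be done
None
```

I picked the red brush back off the paper and set it on the empty blue-taped stand. It lies flat, red side up, along the bar. I then let go, moved the gripper clear and handed the job in at about 15.5 s.

- **Position:** red's centre is at about (0.425, -0.125). The side camera puts the bar at (0.4236, -0.125), so they agree to about 1–2 mm. The top of red is at z ≈ 0.1134 against 0.114 expected, and it is level.
- **Yaw:** two checks put red at 86.8° (side depth) and 88.0° (top moments), against 86.6–87.3° for the bar. A coarser rectangle fit disagreed at 90.5°; I put that down to low pixel resolution.
- **Bystanders:** the black back measured the same before and after. The amber one looked undisturbed in the side view but was hidden by the arm from above, so I did not re-measure it.
- **Regrip:** the first grip was about 6 mm too high, so I reopened and regripped lower before lifting.

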